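# Fetch the vial carrier from behind the solvent bottle

### The arm

A 7-joint arm with a two-finger parallel gripper is mounted at the origin on the work surface. World frame = base frame: x ahead of the robot, y to its left, z up, the work surface at z = 0. Lengths are in m, angles in rad, forces in N, time in s.
With the tool pointing down it reaches from about 0.4 to 0.875 m from the base axis. Payload 4.4 kg.
Tool frame: the origin (TCP) lies on the centre line of the jaws, within the pads' length; the fingertips stand 22 mm ahead of it and the grasp point (between the pads) lies 3 mm ahead of it; z points along the fingers, y is the direction in which the jaws open and shut (so a half turn about z gives the same grasp; the last joint's range is limited). The gripper opens to 85 mm and grips with 20 to 120 N. Pads are 22 mm wide; open, the fingers measure 114 mm over their backs; the gripper's body (76 mm by 85 mm) begins 54 mm behind the grasp point. The pads swing forward as they close: fully open they stand 13 mm farther back than shut.
Start: joints at [1.161, 0.628, 0.038, 1.517, -0.027, 0.996, -0.02], TCP at [0.219, -0.612, 0.253] pointing down, gripper open.
Joint ranges: [-3.06, 3.06], [-0.37, 2.12], [-1.25, 1.32], [0.18, 2.47], [-1.1, 4.24], [0.23, 1.98], [-2.94, 2.94]. Speed limits (rad/s): [2.57, 2.57, 3.14, 3.14, 3.14, 3.14, 3.14].

### API

Orientations are given as a 3x3 rotation matrix whose columns are the frame's x, y, z axes.
In Python, from plant import bot gives the robot as it stands.
- The arm moves only by the tool servo_tool, never from a script. Its argument "motion" is a list of rows, each a list of 5 numbers: the shift along the world's x, y, z in m, then the turn about the world's z in rad, then the finger opening in m, from 0 to 0.0854. A call has 1 to 10 rows; each row shifts and turns the commanded pose from where the row before left it; what a row does not reach is not made up. A row lasts 1/10 s, in which the tool goes at most 50 mm and 8.59 degrees, less where a joint would pass 70% of its speed; a pose out of reach is approached as far as the arm can. A call with a gripper value outside its range is refused whole. The fingers move at their own pace and stop on an object; the grip force is fixed at half the most. Time passes only in rows, so rows that do not move let the fingers close. It gives the time, the measured TCP pose, the force and the opening at its end, in the units of the state.
- bot.read_state(): the state, without advancing time (a new reading comes with each control period).
- bot.read_camera(name): name is "scene" or "top" or "wrist"; returns (picture, depth): 384x512x3 uint8, red, green, blue; 384x512 float32, m along the optical axis (not along the pixel's ray), 0 where there is no reading.
- bot.get_calibration(name): a dict with "K" (3x3 intrinsics, pixels), "rvec" (rotation vector, rad) and "tvec" (3), from world to camera coordinates, as OpenCV has them. Camera axes: x right, y down, z forward; pixel columns grow to the right and rows downward; lengths in m; the calibration is good to about 2 mm. The wrist camera is an equidistant fisheye: a pixel r from the principal point sees the ray r / f radians off the axis. A picture is of the moment at which its call begins: read the wrist's pose just before it. get_calibration takes no time and is no camera call; for the wrist camera it gives the pose at the moment of the call.
- bot.job_done(): hands the job in, once; it reports no verdict.
The state is a dict: "time_s": time; "q": joint angles; "joint_velocities": joint speeds; "joint_torque": joint torques, N m; "position": TCP position; "tool_rot": TCP orientation; "contact_force": force on the tool from outside, world axes, zero at the start; "wrist_torque": the same for the moment, N m; "gripper_width": opening from 0.0 (shut) to 1.0 (fully open).
Only numpy, scipy, OpenCV 4.12 (cv2) and the standard library are available. Lean on these libraries where they do the work, as an engineer would, in place of code of your own. Each camera call takes 0.05 s, during which the arm holds its last target. There are 200 camera calls.

### The job

Two vial carriers are pushed in under the low bench shelf; we need the one that has the tall glass solvent bottle standing in front of its grip tab. First stand that bottle upright in the shallow grey spill tray and let go of it, then pull the carrier it was blocking straight out towards the robot by its tab until all of it is clear of the shelf, and leave it flat on the bench.

Things in the scene. Friction and masses are not known exactly. Their poses are not given: they have to be found in the camera images.
- bottle_mid (a point): Upright glass bottle, 125 mm tall, 0.2 kg: body 60 mm in diameter up to 75 mm, shoulder, round cap 36 mm in diameter from 100 to 125 mm above its base. Stands about 70 mm in front (robot side) of the wanted carrier's tab. Point: on its axis, half-way up, 62.5 mm above the base, 50 mm below the cap's middle; z along the bottle. (The jar by the other carrier is 70 mm tall, 68 mm wide.)
- carrier_grip (a point): Wanted carrier, loose, 0.35 kg: grey block 130 x 64 x 45 mm (65 over its vials) with an upright tab on the robot-side end, 12 mm thick (y), 46 mm long (x), from the bench up to 85 mm. Point: in the tab, 66 mm above the bench, 28 mm ahead of the block, 158 mm ahead of its rear end. x points to the rear end, away from the robot; z up. A like carrier stands 150 mm to one side.
- tray_floor (a point): Shallow grey spill tray, fixed, 160 x 160 mm outside, walls 4 mm thick and 14 mm high above the bench. Point: the centre of its inner floor, about 4 mm above the bench; x and y run along its sides.
- shelf_front (a point): Low grey bench shelf, fixed: board 420 mm wide, 160 mm deep, underside 103 mm and top 115 mm above the bench, a leg at each end. Point: on the bench below the middle of the board's front (robot-side) edge; x points into the shelf, square to that edge; y along it; z up. Things on the board stand up to 40 mm above it. The wanted tab starts 65 to 80 mm in front of this edge.
Not all that is in view belongs to the job. Leave any purple, red or yellow look-alike of the part that bears bottle_mid alone.

How it is judged:
On the way, in this order (a step that is already met when the one before it is completed fails the run):
1. the bottle stands upright in the spill tray, let go (horizontal distance between bottle_mid and tray_floor below 0.06 m and z of bottle_mid in the frame of tray_floor below 0.0685 m and angle between bottle_mid's own z axis and vertical below 0.1 rad and contact force between the fingers and bottle below 0.1 N), for 0.2 s.
2. the carrier is drawn clear of the shelf (x of carrier_grip in the frame of shelf_front below -0.154 m), for 0.1 s.
At the end, for the whole second after the job is handed in: The bottle stands upright (within 6 degrees) on the tray's floor, its axis within 60 mm of the tray's centre; the carrier lies flat on the bench (within 6 degrees, raised no more than 8 mm), its tab point at least 154 mm in front of the shelf's front edge; both are at rest (horizontal distance between bottle_mid and tray_floor below 0.06 m and z of bottle_mid in the frame of tray_floor below 0.0685 m and angle between each of bottle_mid, carrier_grip's own z axis and vertical below 0.1 rad and x of carrier_grip in the frame of shelf_front below -0.154 m and height (world z) of carrier_grip below 0.074 m and linear speed of each of carrier, bottle below 0.02 m/s); the robot touches nothing.
It fails at once if the bottle is tipped by more than 30 degrees (angle between bottle_mid's own z axis and vertical above 0.52 rad).
It also fails if it takes over 54 s, if anything falls off the work surface, if the arm or the gripper's body presses on something with over 40 N, if the wrist force passes 120 N, or if a joint passes its speed limit or range.

## Working session

There is one attempt and no reset: what is moved stays moved. The work goes in short steps, Python scripts to look and compute and a tool call to move; the robot and the scene stay as the last step left them, time stands still between calls to the robot, and variables do not carry over. Pictures are saved under pics/ and viewed, about 8 in all and at most 12, crops included, and the job is handed in when it is done.

Besides the shell and the picture viewer there is one more tool, called after "Request:" as name([rows], argument=value, ...), one row to a line, values as JSON. servo_tool: Moves the arm, as the interface text tells. Its arguments: {"type":"object","properties":{"motion":{"type":"array","items":{"type":"array","items":{"type":"number"}}}},"required":["motion"]}

```bash
mkdir -p pics; cat > h.py <<'E'
import numpy as np, cv2
from plant import bot
def cal(n):
    c=bot.get_calibration(n); K=np.array(c["K"]); R=cv2.Rodrigues(np.array(c["rvec"],float))[0]; t=np.array(c["tvec"],float).ravel(); return K,R,t
def cloud(n):
    K,R,t=cal(n); im,d=bot.read_camera(n); v,u=np.mgrid[0:384,0:512]
    P=np.stack([(u-K[0,2])/K[0,0]*d,(v-K[1,2])/K[1,1]*d,d],-1)
    W=(P-t)@R; W[d==0]=np.nan
    return im,d,W
E
python3 - <<'E'
from h import *
for n in("scene","top"):
    im,d,W=cloud(n); np.savez(f"{n}.npz",im=im,W=W); cv2.imwrite(f"pics/{n}0.png",cv2.resize(im[:,:,::-1],(800,600))); K,R,t=cal(n); print(n,-R.T@t,K[0,0],(d>0).mean())
print(bot.read_state())
E
```

```text
scene [ 0.896398   -0.12541422  0.72106788] 356.7946569633436 0.9961395263671875
top [0.3907424  0.0037624  1.19649409] 486.7130899142382 0.9960581461588541
{'time_s': 0.1, 'q': array([ 1.16120759,  0.62921763,  0.0384503 ,  1.51822729, -0.02699977,
        0.9963484 , -0.02001277]), 'joint_velocities': array([-0.00108207, -0.00048449, -0.00014029, -0.00256924,  0.00060896,
       -0.00131073, -0.00157102]), 'joint_torque': array([ 2.72633210e-03, -5.64538121e+01,  1.23064578e+00, -1.93974388e+01,
        1.13430523e-02,  5.49499237e-03, -4.36094297e-06]), 'position': array([ 0.21894054, -0.61147152,  0.25251749]), 'tool_rot': array([[ 9.41489866e-01,  3.37040786e-01, -5.83982914e-04],
       [ 3.37041291e-01, -9.41488544e-01,  1.57806993e-03],
       [-1.79392948e-05, -1.68256320e-03, -9.99998584e-01]]), 'contact_force': array([ 0.26282685, -0.9115769 , -0.42065496]), 'wrist_torque': array([-0.01441766, -0.00257241,  0.02207211]), 'gripper_width': 0.9999876844778735}
```

View pics/scene0.png

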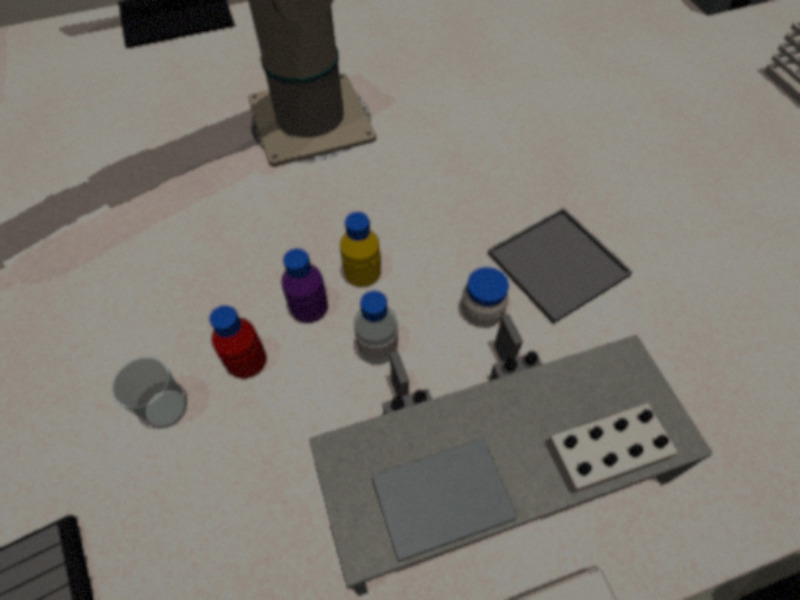

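View pics/top0.png

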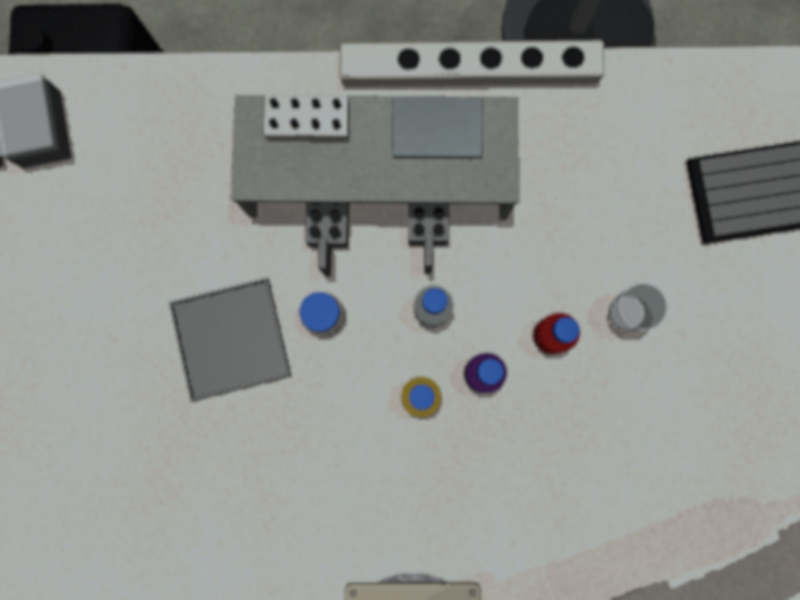

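The scene view shows the clear bottle at (375,325) in front of one carrier tab and the jar at (487,295) in front of the other. In the top view (+x up, +y left) the bottle cap is at (434,300), the wanted tab at (428,255) and the tray at (230,340). The shelf's front edge lies along row ~201, and the yellow and purple look-alikes are at (422,397) and (487,372).

```bash
python3 - <<'E'
from h import *
for n,roi in(("top",None),("scene",None)):
    f=np.load(n+".npz"); im,W=f["im"],f["W"]; hsv=cv2.cvtColor(im,cv2.COLOR_RGB2HSV)
    Z=W[...,2]
    blue=((hsv[...,0]>100)&(hsv[...,0]<125)&(hsv[...,1]>130)&(hsv[...,2]>80)).astype(np.uint8)
    k,l,s,c=cv2.connectedComponentsWithStats(blue)
    for i in range(1,k):
        if s[i,4]>40:
            m=l==i; zt=np.nanpercentile(Z[m],80); m2=m&(abs(Z-zt)<.006)
            a=W[m2]; print(n,"blue",c[i].round(),s[i,4],"z",zt.round(4),"med",np.nanmedian(a,0).round(4),"midext",((np.nanmin(a,0)+np.nanmax(a,0))/2).round(4),"ext",np.ptp(a[:,:2],0).round(3))
    # tab tops
    x,y=W[...,0],W[...,1]
    m=((Z>.075)&(Z<.095)&(hsv[...,1]<70)&(hsv[...,2]<130)).astype(np.uint8)
    k,l,s,c=cv2.connectedComponentsWithStats(m)
    for i in range(1,k):
        if s[i,4]>25: a=W[l==i]; r=cv2.minAreaRect((a[:,:2]*1000).astype(np.float32)); print(n,"tab?",c[i].round(),s[i,4],a.mean(0).round(4),[np.round(q,1) for q in r])
    # board top
    m=((Z>.108)&(Z<.122)).astype(np.uint8); k,l,s,c=cv2.connectedComponentsWithStats(m)
    i=1+s[1:,4].argmax(); a=W[l==i]; print(n,"board",s[i,4],[np.round(q,1) for q in cv2.minAreaRect((a[:,:2]*1000).astype(np.float32))],np.median(a[:,2]))
    yb=np.linspace(a[:,1].min()+.03,a[:,1].max()-.03,15); fr=[np.percentile(a[abs(a[:,1]-q)<.006][:,0],2) for q in yb]; print("front edge",np.polyfit(yb,fr,1))
    # tray
    m=((hsv[...,2]<125)&(hsv[...,1]<60)&(Z<.03)&(Z>-.01)).astype(np.uint8); m=cv2.morphologyEx(m,cv2.MORPH_OPEN,np.ones((5,5)))
    k,l,s,c=cv2.connectedComponentsWithStats(m)
    for i in range(1,k):
        if s[i,4]>1000:
            a=W[l==i]; print(n,"tray?",c[i].round(),s[i,4],[np.round(q,1) for q in cv2.minAreaRect((a[:,:2]*1000).astype(np.float32))],np.median(a[:,2]).round(4))
E
```

```text
top blue [278. 192.] 186 z 0.1269 med [ 0.5181 -0.0334  0.1251] midext [ 0.5172 -0.0336  0.1269] ext [0.034 0.031]
top blue [204. 199.] 462 z 0.0722 med [0.509  0.1368 0.0703] midext [0.5084 0.136  0.0721] ext [0.054 0.054]
top blue [362. 211.] 188 z 0.1265 med [ 0.475  -0.2177  0.1251] midext [ 0.4749 -0.2179  0.1253] ext [0.031 0.032]
top blue [313. 237.] 243 z 0.1267 med [ 0.4162 -0.1095  0.1254] midext [ 0.4173 -0.1105  0.1255] ext [0.033 0.034]
top blue [270. 254.] 169 z 0.1273 med [ 0.3819 -0.0146  0.1255] midext [ 0.3818 -0.0137  0.1266] ext [0.03  0.029]
top tab? [274. 160.] 100 [ 0.5964 -0.0264  0.0851] [array([596.7, -26.4]), array([ 9.5, 45.1]), np.float64(89.6)]
top tab? [206. 163.] 101 [0.5925 0.1313 0.0846] [array([593.5, 131.4]), array([12. , 44.4]), np.float64(87.2)]
top tab? [276. 198.] 235 [ 0.5102 -0.0304  0.084 ] [array([516.7, -32.8]), array([55.5, 55.8]), np.float64(89.7)]
top tab? [420. 192.] 71 [ 0.5211 -0.3617  0.0821] [array([ 518.5, -357.8]), array([62.8, 25.5]), np.float64(19.0)]
top board 8775 [array([743.9,  52. ]), array([419.2, 160.9]), np.float64(89.0
[... 1371 characters left out ...]
]), np.float64(88.1)]
scene tab? [255. 235.] 146 [ 0.6006 -0.0287  0.0832] [array([598.7, -28.1]), array([12.1, 45.8]), np.float64(89.3)]
scene tab? [ 90. 245.] 389 [ 0.513  -0.3409  0.0837] [array([ 513.6, -340. ]), array([70.6, 67.7]), np.float64(31.4)]
scene board 14793 [array([745.4,  50.6]), array([421.1, 160.6]), np.float64(89.1)] 0.11397054837862446
front edge [0.0163629  0.66799133]
scene tray? [ 82. 115.] 4105 [array([  40.8, -337.3]), array([119.5, 503.8]), np.float64(16.0)] -0.0007
scene tray? [357. 169.] 3719 [array([469.4, 287.7]), array([170.1, 176. ]), np.float64(13.8)] 0.0029
scene tray? [ 22. 363.] 1840 [array([ 672.8, -506.9]), array([107.9,  76.3]), np.float64(9.0)] 0.0224
```

Request:
servo_tool([
  [0.017, 0.032, 0, -0.036, 0.085],
  [0.017, 0.032, 0, -0.036, 0.085],
  [0.017, 0.032, 0, -0.036, 0.085],
  [0.017, 0.032, 0, -0.036, 0.085],
  [0.017, 0.032, 0, -0.036, 0.085],
  [0.017, 0.032, 0, -0.036, 0.085],
  [0.017, 0.032, 0, -0.036, 0.085],
  [0.017, 0.032, 0, -0.036, 0.085],
  [0.017, 0.032, 0, -0.036, 0.085],
  [0.017, 0.032, 0, -0.036, 0.085],
])

```text
time_s: 1.1
position: [0.3895, -0.2905, 0.2531]
tool_rot: [[1.0, -0.018, -0.0], [-0.018, -1.0, 0.0], [-0.0, -0.0, -1.0]]
contact_force: [1.2, -0.8, -0.2]
gripper_width: 0.997
```

Request:
servo_tool([
  [0.017, 0.032, 0, 0, 0.085],
  [0.017, 0.032, 0, 0, 0.085],
  [0.017, 0.032, 0, 0, 0.085],
  [0.017, 0.032, 0, 0, 0.085],
  [0.017, 0.032, 0, 0, 0.085],
  [0.017, 0.032, 0, 0, 0.085],
  [0.017, 0.032, 0, 0, 0.085],
  [0.011, 0.034, 0, 0, 0.085],
  [0, 0, 0, 0, 0.085],
  [0, 0, 0, 0, 0.085],
])

```text
time_s: 2.1
position: [0.5189, -0.0332, 0.2529]
tool_rot: [[1.0, -0.014, -0.001], [-0.014, -1.0, -0.0], [-0.001, 0.0, -1.0]]
contact_force: [-0.4, -0.4, 0.1]
gripper_width: 0.991
```

```bash
cat >> h.py <<'E'
def wrist():
    K,R,t=cal("wrist"); im,d=bot.read_camera("wrist"); return K,R,t,im,d
def ray(K,R,t,uv,z):
    x=(uv[0]-K[0,2])/K[0,0]; y=(uv[1]-K[1,2])/K[1,1]; r=np.hypot(x,y); s=np.sin(r)/r if r>1e-9 else 1
    D=R.T@np.array([x*s,y*s,np.cos(r)]); C=-R.T@t; return C+D*(z-C[2])/D[2]
E
python3 - <<'E'
from h import *
K,R,t,im,d=wrist(); cv2.imwrite("pics/w0.png",im[:,:,::-1])
hsv=cv2.cvtColor(im,cv2.COLOR_RGB2HSV)
b=((hsv[...,0]>100)&(hsv[...,0]<125)&(hsv[...,1]>130)&(hsv[...,2]>60)).astype(np.uint8)
k,l,s,c=cv2.connectedComponentsWithStats(b)
for i in range(1,k):
    if s[i,4]>60:
        cn=max(cv2.findContours((l==i).astype(np.uint8),0,2)[0],key=len)[:,0]
        P=np.array([ray(K,R,t,p,.125)[:2] for p in cn],np.float32); print(c[i].round(),s[i],np.round(cv2.minEnclosingCircle(P)[0],4),cv2.minEnclosingCircle(P)[1], "depth",np.median(d[l==i]))
print(-R.T@t,R[2])
E
```

```text
[111. 185.] [  90  160   44   50 1666] [0.5239 0.1058] 0.024317916482686996 depth 0.31293583
[257. 184.] [240 169  39  37 873] [ 0.5198 -0.0337] 0.01705256849527359 depth 0.25602058
[438. 225.] [425 210  27  31 620] [ 0.4763 -0.219 ] 0.01751546375453472 depth 0.26765227
[334. 284.] [321 269  29  28 569] [ 0.4182 -0.1108] 0.017245862632989883 depth 0.28401566
[242. 309.] [226 301  32  17 384] [ 0.3836 -0.0138] 0.01673651486635208 depth 0.2919349
[ 0.58568197 -0.0337831   0.37321274] [-0.26782525  0.00395061 -0.96345941]
```

View pics/w0.png

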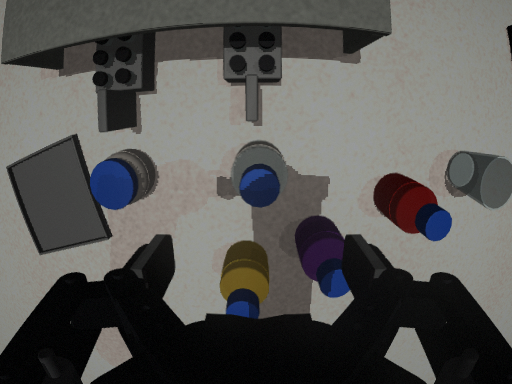

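The wrist view confirms the wanted cap at (257,184), which is world (0.520, -0.034). That agrees with both other cameras. Next I descend on the cap.

Request:
servo_tool([
  [0.001, -0.001, -0.02, 0, 0.085],
  [0, 0, -0.025, 0, 0.085],
  [0, 0, -0.025, 0, 0.085],
  [0, 0, -0.025, 0, 0.085],
  [0, 0, -0.02, 0, 0.085],
  [0, 0, -0.01, 0, 0.085],
  [0, 0, -0.01, 0, 0.085],
  [0, 0, 0, 0, 0.085],
  [0, 0, 0, 0, 0.03],
  [0, 0, 0, 0, 0.03],
])

```text
time_s: 3.15
position: [0.5207, -0.0351, 0.1191]
tool_rot: [[1.0, -0.016, 0.002], [-0.016, -1.0, -0.0], [0.002, 0.0, -1.0]]
contact_force: [0.1, -0.5, 0.1]
gripper_width: 0.687
```

Request:
servo_tool([
  [0, 0, 0, 0, 0.02],
  [0, 0, 0, 0, 0.02],
  [0, 0, 0, 0, 0.02],
  [0, 0, 0, 0, 0.02],
  [0, 0, 0, 0, 0.02],
  [0, 0, 0, 0, 0.02],
])

```text
time_s: 3.75
position: [0.5207, -0.0348, 0.1192]
tool_rot: [[1.0, -0.016, 0.002], [-0.016, -1.0, 0.0], [0.002, -0.0, -1.0]]
contact_force: [-1.3, 1.2, 6.4]
gripper_width: 0.402
```

Request:
servo_tool([
  [0, 0, 0.005, 0, 0.02],
  [0, 0, 0.01, 0, 0.02],
  [0, 0, 0.02, 0, 0.02],
  [0, 0, 0.02, 0, 0.02],
  [0, 0, 0.02, 0, 0.02],
  [0, 0, 0.02, 0, 0.02],
  [0, 0, 0.01, 0, 0.02],
  [0, 0, 0, 0, 0.02],
])

```text
time_s: 4.55
position: [0.5209, -0.035, 0.2248]
tool_rot: [[1.0, -0.016, 0.003], [-0.016, -1.0, -0.0], [0.003, 0.0, -1.0]]
contact_force: [-0.1, -0.2, -2.6]
gripper_width: 0.401
```

```bash
python3 - <<'E'
from h import *
K,R,t,im,d=wrist(); cv2.imwrite("pics/w1.png",im[:,:,::-1])
s=bot.read_state(); print(s["contact_force"],s["gripper_width"],s["position"])
E
```

```text
[-0.06302815  0.28930536 -1.69352291] 0.4053940550016057 [ 0.52019444 -0.03493035  0.2236897 ]
```

View pics/w1.png

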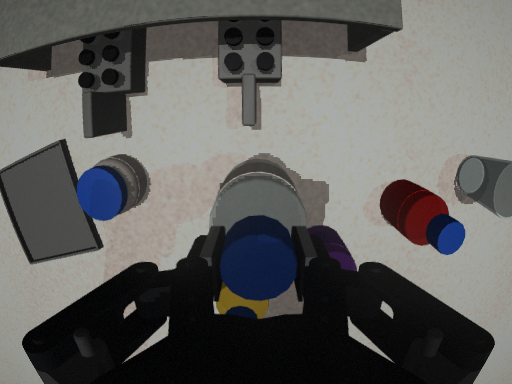

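The bottle is held by its cap at (258,257) and hangs straight. I'll carry it over the jar to the tray.

Request:
servo_tool([
  [-0.002, 0.01, 0, 0, 0.02],
  [-0.003, 0.02, 0, 0, 0.02],
  [-0.004, 0.03, 0, 0, 0.02],
  [-0.005, 0.03, 0, 0, 0.02],
  [-0.005, 0.03, 0, 0, 0.02],
  [-0.005, 0.03, 0, 0, 0.02],
  [-0.005, 0.03, 0, 0, 0.02],
  [-0.005, 0.03, 0, 0, 0.02],
  [-0.005, 0.03, 0, 0, 0.02],
  [-0.004, 0.03, 0, 0, 0.02],
])

```text
time_s: 5.6
position: [0.4754, 0.2367, 0.222]
tool_rot: [[1.0, -0.015, -0.003], [-0.015, -1.0, -0.001], [-0.003, 0.001, -1.0]]
contact_force: [1.1, 0.2, -2.7]
gripper_width: 0.397
```

Request:
servo_tool([
  [-0.003, 0.025, 0, 0, 0.02],
  [-0.002, 0.015, 0, 0, 0.02],
  [0, 0.01, 0, 0, 0.02],
  [0, 0, -0.01, 0, 0.02],
  [0, 0, -0.02, 0, 0.02],
  [0, 0, -0.02, 0, 0.02],
  [0, 0, -0.02, 0, 0.02],
  [0, 0, -0.015, 0, 0.02],
  [0, 0, -0.005, 0, 0.02],
  [0, 0, 0, 0, 0.02],
])

```text
time_s: 6.6
position: [0.472, 0.2833, 0.1323]
tool_rot: [[1.0, -0.018, -0.002], [-0.018, -1.0, -0.002], [-0.002, 0.002, -1.0]]
contact_force: [0.3, -0.3, -1.4]
gripper_width: 0.401
```

Request:
servo_tool([
  [0, 0, -0.003, 0, 0.02],
  [0, 0, -0.003, 0, 0.02],
  [0, 0, -0.002, 0, 0.02],
  [0, 0, -0.001, 0, 0.02],
  [0, 0, 0, 0, 0.02],
  [0, 0, 0, 0, 0.02],
])

```text
time_s: 7.2
position: [0.4721, 0.2851, 0.1244]
tool_rot: [[1.0, -0.016, 0.0], [-0.016, -1.0, 0.0], [0.0, -0.0, -1.0]]
contact_force: [-0.9, -0.1, -3.1]
gripper_width: 0.401
```

Request:
servo_tool([
  [0, 0, -0.001, 0, 0.02],
  [0, 0, -0.001, 0, 0.02],
  [0, 0, 0, 0, 0.02],
  [0, 0, 0, 0, 0.02],
])

```text
time_s: 7.6
position: [0.4724, 0.2853, 0.1232]
tool_rot: [[1.0, -0.016, 0.001], [-0.016, -1.0, 0.001], [0.001, -0.001, -1.0]]
contact_force: [-1.3, -0.8, 5.6]
gripper_width: 0.403
```

Contact is confirmed by 5.6 N upward, so I release and rise.

Request:
servo_tool([
  [0, 0, 0, 0, 0.05],
  [0, 0, 0, 0, 0.07],
  [0, 0, 0, 0, 0.085],
  [0, 0, 0, 0, 0.085],
  [0, 0, 0, 0, 0.085],
  [0, 0, 0, 0, 0.085],
  [0, 0, 0.01, 0, 0.085],
  [0, 0, 0.03, 0, 0.085],
  [0, 0, 0.04, 0, 0.085],
  [0, 0, 0.04, 0, 0.085],
])

```text
time_s: 8.6
position: [0.4718, 0.2848, 0.2441]
tool_rot: [[1.0, -0.016, -0.0], [-0.016, -1.0, -0.0], [-0.0, 0.0, -1.0]]
contact_force: [1.2, 1.3, 0.7]
gripper_width: 0.997
```

```bash
python3 - <<'E'
from h import *
im,d,W=cloud("scene"); cv2.imwrite("pics/s1.png",im[:,:,::-1])
K,R,t,im,d=wrist(); hsv=cv2.cvtColor(im,cv2.COLOR_RGB2HSV)
b=((hsv[...,0]>100)&(hsv[...,0]<125)&(hsv[...,1]>130)&(hsv[...,2]>60)).astype(np.uint8)
k,l,s,c=cv2.connectedComponentsWithStats(b)
for i in range(1,k):
    if s[i,4]>60:
        cn=max(cv2.findContours((l==i).astype(np.uint8),0,2)[0],key=len)[:,0]
        P=np.array([ray(K,R,t,p,.129)[:2] for p in cn],np.float32); print(c[i].round(),np.round(cv2.minEnclosingCircle(P)[0],4))
print(bot.read_state()["position"])
E
```

```text
[395. 144.] [0.5162 0.1666]
[257. 185.] [0.4759 0.2879]
[501. 258.] [ 0.3857 -0.008 ]
[0.47519736 0.28674807 0.24838001]
```

View pics/s1.png

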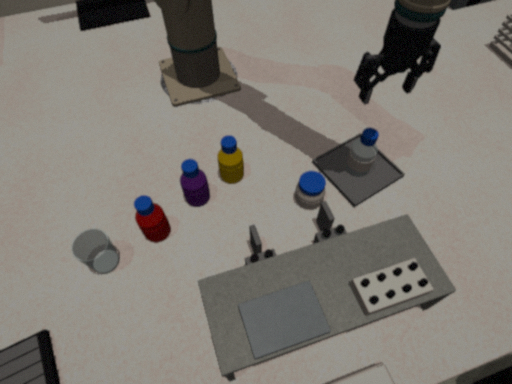

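The scene view shows the bottle upright inside the tray at (363,150), let go and clear of the walls. Now I go above the wanted tab.

Request:
servo_tool([
  [0.006, -0.015, 0, 0, 0.085],
  [0.01, -0.03, 0, 0, 0.085],
  [0.01, -0.03, 0, 0, 0.085],
  [0.011, -0.03, 0, 0, 0.085],
  [0.011, -0.03, 0, 0, 0.085],
  [0.011, -0.03, 0, 0, 0.085],
  [0.011, -0.03, 0, 0, 0.085],
  [0.011, -0.03, 0, 0, 0.085],
  [0.011, -0.03, 0, 0, 0.085],
  [0.011, -0.03, 0, 0, 0.085],
])

```text
time_s: 9.7
position: [0.5742, -0.0029, 0.2409]
tool_rot: [[1.0, -0.017, -0.003], [-0.017, -1.0, -0.001], [-0.003, 0.001, -1.0]]
contact_force: [-0.5, 0.8, -0.2]
gripper_width: 0.994
```

Request:
servo_tool([
  [0.007, -0.02, 0, 0, 0.085],
  [0, -0.009, 0, 0, 0.085],
  [0, 0, 0, 0, 0.085],
  [0, 0, 0, 0, 0.085],
])

```text
time_s: 10.1
position: [0.5812, -0.028, 0.2417]
tool_rot: [[1.0, -0.015, -0.002], [-0.015, -1.0, 0.001], [-0.002, -0.001, -1.0]]
contact_force: [-0.4, 0.1, 0.1]
gripper_width: 0.996
```

```bash
python3 - <<'E'
from h import *
K,R,t,im,d=wrist(); cv2.imwrite("pics/w2.png",im[:,:,::-1]); np.savez("w2.npz",K=K,R=R,t=t,d=d,im=im); print(bot.read_state()["position"])
v,u=np.mgrid[0:384,0:512]; x=(u-K[0,2])/K[0,0]; y=(v-K[1,2])/K[1,1]; r=np.hypot(x,y)+1e-9
P=np.stack([x/r*np.tan(r),y/r*np.tan(r),np.ones_like(r)],-1)*d[...,None]; W=(P-t)@R
m=((W[...,2]>.08)&(W[...,2]<.09)&(W[...,0]>.55)&(W[...,0]<.64)&(abs(W[...,1]+.03)<.06)&(d>0)).astype(np.uint8)
k,l,s,c=cv2.connectedComponentsWithStats(m)
for i in range(1,k):
    if s[i,4]>30:
        a=W[l==i]; print(c[i],s[i],a.mean(0).round(4),[np.round(q,1) for q in cv2.minAreaRect((a[:,:2]*1000).astype(np.float32))])
E
```

```text
[ 0.58141744 -0.0274034   0.24191207]
[257.24120603 161.36850921] [251 138  13  49 597] [ 0.5992 -0.027   0.0846] [array([597.9, -26.8]), array([11.4, 46.9]), np.float64(89.3)]
```

View pics/w2.png

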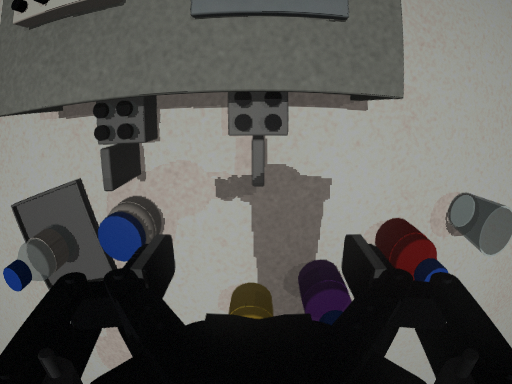

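The tab is at (257,161) in the wrist view, world (0.598, -0.027), with its top at 0.085. All three views agree. Descend and grip.

Request:
servo_tool([
  [0.005, 0, -0.015, 0, 0.085],
  [0.005, 0, -0.025, 0, 0.085],
  [0.005, 0, -0.025, 0, 0.085],
  [0, 0, -0.025, 0, 0.085],
  [0, 0, -0.025, 0, 0.085],
  [0, 0, -0.025, 0, 0.085],
  [0, 0, -0.02, 0, 0.085],
  [0, 0, -0.012, 0, 0.085],
  [0, 0, 0, 0, 0.085],
  [0, 0, 0, 0, 0.085],
])

```text
time_s: 11.15
position: [0.5974, -0.0286, 0.0704]
tool_rot: [[1.0, -0.016, 0.0], [-0.016, -1.0, 0.0], [0.0, -0.0, -1.0]]
contact_force: [0.5, 0.2, -0.1]
gripper_width: 0.994
```

Request:
servo_tool([
  [0, 0, 0, 0, 0.05],
  [0, 0, 0, 0, 0.03],
  [0, 0, 0, 0, 0.0],
  [0, 0, 0, 0, 0.0],
  [0, 0, 0, 0, 0.0],
  [0, 0, 0, 0, 0.0],
  [0, 0, 0, 0, 0.0],
  [0, 0, 0, 0, 0.0],
  [0, 0, 0, 0, 0.0],
  [0, 0, 0, 0, 0.0],
])

```text
time_s: 12.15
position: [0.5974, -0.0289, 0.0707]
tool_rot: [[1.0, -0.016, 0.001], [-0.016, -1.0, 0.0], [0.001, -0.0, -1.0]]
contact_force: [-0.7, 0.4, 5.5]
gripper_width: 0.136
```

Request:
servo_tool([
  [-0.004, 0, 0, 0, 0.0],
  [-0.01, 0, 0, 0, 0.0],
  [-0.013, 0.001, 0, 0, 0.0],
  [-0.015, 0, 0, 0, 0.0],
  [-0.015, 0, 0, 0, 0.0],
  [-0.015, 0, 0, 0, 0.0],
  [-0.015, 0, 0, 0, 0.0],
  [-0.012, 0.001, 0, 0, 0.0],
  [-0.007, 0, 0, 0, 0.0],
  [-0.003, 0, 0, 0, 0.0],
])

```text
time_s: 13.15
position: [0.4881, -0.027, 0.0706]
tool_rot: [[1.0, -0.016, 0.001], [-0.016, -1.0, -0.0], [0.001, 0.0, -1.0]]
contact_force: [2.9, -0.6, 4.2]
gripper_width: 0.137
```

Request:
servo_tool([
  [0, 0, 0, 0, 0.0],
  [0, 0, 0, 0, 0.0],
  [0, 0, 0, 0, 0.0],
])

```text
time_s: 13.45
position: [0.4879, -0.0271, 0.0706]
tool_rot: [[1.0, -0.016, -0.0], [-0.016, -1.0, -0.0], [-0.0, 0.0, -1.0]]
contact_force: [0.3, 0.0, 8.9]
gripper_width: 0.132
```

Request:
servo_tool([
  [0, 0, 0, 0, 0.03],
  [0, 0, 0, 0, 0.06],
  [0, 0, 0, 0, 0.06],
  [0, 0, 0, 0, 0.06],
  [0, 0, 0, 0, 0.06],
  [0, 0, 0.015, 0, 0.06],
  [0, 0, 0.03, 0, 0.06],
  [0, 0, 0.04, 0, 0.06],
  [0, 0, 0.04, 0, 0.06],
  [0, 0, 0.04, 0, 0.06],
])

```text
time_s: 14.45
position: [0.4876, -0.027, 0.2368]
tool_rot: [[1.0, -0.016, -0.001], [-0.016, -1.0, -0.0], [-0.001, 0.0, -1.0]]
contact_force: [1.0, 1.0, -0.8]
gripper_width: 0.702
```

```bash
python3 - <<'E'
from h import *
im,d,W=cloud("scene"); cv2.imwrite("pics/s2.png",im[:,:,::-1]); hsv=cv2.cvtColor(im,cv2.COLOR_RGB2HSV); Z=W[...,2]
m=((Z>.08)&(Z<.09)&(hsv[...,1]<70)&(hsv[...,2]<130)&(W[...,0]>.44)&(W[...,0]<.54)&(abs(W[...,1]+.027)<.03))
a=W[m]; print("tab",m.sum(),a.mean(0),[np.round(q,1) for q in cv2.minAreaRect((a[:,:2]*1000).astype(np.float32))])
m=(W[...,0]>.5)&(W[...,0]<.66)&(abs(W[...,1]+.03)<.05)&(Z>.035)&(Z<.075); a=W[m]; print("block x max",np.percentile(a[:,0],99.5),"front edge",.668+.0164*-.03, "z pct",np.percentile(a[:,2],[5,50,95]))
m=(Z>.1)&(Z<.14)&(W[...,1]>.22)&(W[...,1]<.36)&(abs(W[...,0]-.475)<.06)&(hsv[...,1]>120); print("cap",W[m].mean(0),W[m].max(0))
s=bot.read_state(); print(s["position"],s["contact_force"])
E
```

```text
tab 100 [ 0.49184333 -0.02772959  0.08363662] [array([490.5, -27.4]), array([11.9, 43.6]), np.float64(88.8)]
block x max 0.6374337718130154 front edge 0.667508 z pct [0.04231024 0.04567988 0.0652034 ]
cap [0.47629081 0.28059273 0.1230063 ] [0.48896626 0.30129509 0.13051767]
[ 0.49118786 -0.02725367  0.24256561] [0.43244656 0.80311851 4.30366906]
```

View pics/s2.png

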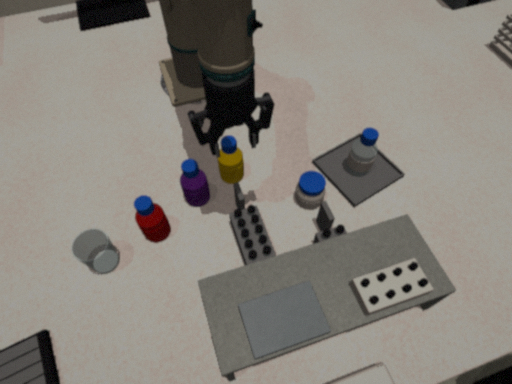

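The carrier is out flat, with its tab at (240,200) and its whole body in view in front of the shelf. The bottle stands in the tray at (363,150) and the gripper is clear above. After a settling pause I hand in.

Request:
servo_tool([
  [0, 0, 0, 0, 0.06],
  [0, 0, 0, 0, 0.06],
  [0, 0, 0, 0, 0.06],
])

```text
time_s: 14.8
position: [0.487, -0.0269, 0.234]
tool_rot: [[1.0, -0.016, -0.003], [-0.016, -1.0, -0.0], [-0.003, 0.0, -1.0]]
contact_force: [0.3, 0.2, -0.2]
gripper_width: 0.701
```

```bash
python3 -c "
from plant import bot
s=bot.read_state();print(s['time_s'],s['contact_force'],s['position']);print(bot.job_done())"
```

```text
14.8 [ 0.25795831  0.17830941 -0.22356112] [ 0.48703978 -0.02692294  0.2339624 ]
the job is handed in; nothing more can be done
None
```

I gripped the clear bottle by its cap, stood it in the spill tray and let go. Then I pulled the carrier it was blocking straight out by its tab, let go, rose clear and handed in at 14.8 s. The hand-in gives no verdict.

- **Bottle:** it stands upright in the tray, about 5 mm from the tray's centre. The wrist and scene cameras put its cap at y 0.288 and 0.281; this 7 mm spread is well inside the 60 mm allowed.
- **Carrier:** its tab point is about 175 mm in front of the shelf edge (154 mm needed). The tab top is at 84 mm, so it lies flat, and the block's rear (seen at x 0.637) is about 30 mm clear of the edge. The expected rear position is x 0.648, still about 18 mm clear.
- **Robot:** the gripper was well above everything, and the wrist force was about 0.4 N. One earlier reading, taken during the stop after rising, showed 4.3 N. It was gone after settling, so I took it as braking, not contact.

No check failed.

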